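# Crank down the stabiliser jack of a microplate shaker

## Robot

A 7-joint arm with a two-finger parallel gripper is mounted at the origin on the work surface. World frame = base frame: x ahead of the robot, y to its left, z up, the work surface at z = 0. Lengths are in m, angles in rad, forces in N, time in s.
With the tool pointing down it reaches from about 0.375 to 0.925 m from the base axis. Payload 3.1 kg.
Tool frame: the origin (TCP) lies at the very end of the fingers, on their centre line; the grasp point (between the pads) lies 19 mm behind it; y points along the fingers, z is the direction in which the jaws open and shut, and the axes are right-handed (so a half turn about y gives the same grasp; the last joint's range is limited). The gripper opens to 85 mm and grips with 20 to 120 N. Pads are 22 mm wide; open, the fingers measure 114 mm over their backs; the gripper's body (76 mm by 85 mm) begins 54 mm behind the grasp point. The pads swing forward as they close: fully open they stand 13 mm farther back than shut.
Start: joints at [1.168, 0.383, 0.044, 1.598, -0.018, 1.161, -0.05], TCP at [0.195, -0.62, 0.231] pointing down, gripper open.
Joint ranges: [-2.61, 2.61], [-0.41, 2.15], [-1.48, 1.57], [0, 2.5], [-1.57, 4.71], [0.05, 1.97], [-2.85, 2.85]. Speed limits (rad/s): [2.79, 2.79, 3.14, 3.14, 3.14, 3.14, 3.14].

## Interface

Orientations are given as a 3x3 rotation matrix whose columns are the frame's x, y, z axes.
In Python, from workcell import robot gives the robot as it stands.
- The arm moves only by the tool servo_tool, never from a script. Its argument "deltas" is text: rows parted by semicolons, each of 7 numbers parted by spaces: the shift along the tool's x, y, z in mm, then the turn, a rotation vector about the tool's x, y, z in degrees, then the opening in per cent of the stroke, from 0 (shut) to 100 (fully open). In form: dx dy dz wx wy wz jaw; .... A call has 1 to 20 rows; each row is the pose to reach, as a shift and turn from the pose measured when the call began, along the tool's axes at that moment; what a row does not reach only later rows make up. A row lasts 1/10 s, in which the tool goes at most 50 mm and 8.59 degrees, less where a joint would pass 70% of its speed; a pose out of reach is approached as far as the arm can. A call with a gripper value outside its range is refused whole. The fingers move at their own pace and stop on an object; the grip force is fixed at half the most. Time passes only in rows, so rows that repeat a pose let the fingers close. It gives the time, the measured TCP pose, the force and the opening at its end, in the units of the state.
- robot.state(): the state, without advancing time (a new reading comes with each control period).
- robot.snapshot(name): name is "scene" or "top" or "wrist"; returns a dict with "pixels" (480x640x3 uint8, blue, green, red), "K" (3x3 intrinsics, pixels), "k1" (the pictures are not rectified: a ray, as slopes to the right and down, at radius r is drawn at 1 + k1 r^2 times it, then the intrinsics apply), "origin" and "attitude" of the camera in the world. Camera axes: x right, y down, z forward; pixel columns grow to the right and rows downward; lengths in m; the calibration is good to about 2 mm. A picture is of the moment at which its call begins. There is no depth.
- robot.hand_in(): hands the job in, once; it reports no verdict.
The state is a dict: "clock": time; "qpos": joint angles; "dq": joint speeds; "joint_efforts": joint torques, N m; "position": TCP position; "tool_rot": TCP orientation; "ft_force": force on the tool from outside, world axes, zero at the start; "ft_torque": the same for the moment, N m; "width": finger opening in m.
Only numpy, scipy, OpenCV 4.12 (cv2) and the standard library are available. Lean on these libraries where they do the work, as an engineer would, in place of code of your own. Each camera call takes 0.05 s, during which the arm holds its last target. There are 200 camera calls.

## Task

The white microplate shaker stands on castors and needs both of its stabiliser jacks down before a run. Crank the jack with the red knob clockwise until its foot is pressed firmly on the grey mat and you feel the crank load clearly rise, then stop without forcing it and let go. Leave the black-knobbed jack, which is already down, the bottle and the tube rack as they are.

Things in the scene. Friction and masses are not known exactly. Their poses are not given: they have to be found in the camera images.
- red_knob (a point): middle of the upright red crank knob of the jack to lower, 224.5 mm above the bench: a cylinder 22 mm in diameter, 45 mm tall, spinning freely on its pin, so a grip on it need not turn with the crank. It stands on a flat crank arm whose top is 26.5 mm below this point, and travels a level circle of 50 mm radius about the crank axis. It starts 0.3 to 0.8 turn short of touchdown
- red_hub (a point): top of that crank's hub, on its vertical axis, 202 mm above the bench. Clockwise from above lowers the foot 4 mm per rad. Friction takes 3.6 N at the knob (at rest it may push either way); after touchdown a spring cushion adds about 12 N at the knob and 148 N on the foot per further rad. Friction holds 45 N of foot load: if tighter, the released crank turns back to that
- red_foot: black rubber foot disc, 64 mm in diameter and 10 mm thick, under the leg of the red-knobbed jack (white round column, grey gear head 66 mm in diameter, its top 174 mm above the bench). Origin at the centre of its underside, on the crank axis; z up. It starts 8 to 18 mm above the mat
- mat: grey bench mat 300 x 500 x 4 mm, fixed; origin at the centre of its underside on the bench; x across the mat, y along the line of the two jacks. The shaker (250 x 250 mm, top of its plates 151 mm above the bench) stands on its middle, the jacks 190 mm to either side along y
- black_knob (a point): middle of the black knob of the other, otherwise equal jack, 380 mm away on the opposite side of the shaker; its foot already presses on the mat. Not to be turned
- bottle: loose white reagent bottle with a blue cap, 60 mm in diameter, 120 mm tall, standing beyond the mat; origin at the centre of its underside
- rack: loose white tube rack with capped tubes, 70 x 200 x 100 mm, standing beyond the mat; origin at the centre of its underside
Things that resemble listed ones, but are neither listed nor needed, are in the scene too. What is shaped like the part that bears red_knob but purple is not meant.

How it is judged:
By the outcome, as a careful person would: the job done as asked, in the order asked, and still so for the second after the job is handed in, with the robot touching nothing.
It also fails if it takes over 51 s, if anything falls off the work surface, if the arm or the gripper's body presses on something with over 40 N, if the wrist force passes 120 N, or if a joint passes its speed limit or range.

## Working session

There is one attempt and no reset: what is moved stays moved. The work goes in short steps, Python scripts to look and compute and a tool call to move; the robot and the scene stay as the last step left them, time stands still between calls to the robot, and variables do not carry over. Pictures are saved under pics/ and viewed, about 8 in all and at most 12, crops included, and the job is handed in when it is done.

Besides the shell and the picture viewer there is one more tool, called after "Emit:" by a JSON object that holds its "method" and its "body", one argument or row to a line. servo_tool: Moves the arm, as the interface text tells. Its arguments: {"type":"object","properties":{"deltas":{"type":"string"}},"required":["deltas"]}

```bash
mkdir -p pics; ls
cat > h.py <<'E'
import numpy as np, cv2
from workcell import robot
def ray(s,u,v):
    K=np.array(s["K"]);k1=s["k1"]
    d=np.array([(u-K[0,2])/K[0,0],(v-K[1,2])/K[1,1]]);x=d.copy()
    for _ in range(20): x=d/(1+k1*(x@x))
    return np.array(s["origin"]),np.array(s["attitude"])@np.array([x[0],x[1],1])
def plane(s,u,v,z):
    o,d=ray(s,u,v); return o+d*(z-o[2])/d[2]
def proj(s,p):
    c=np.array(s["attitude"]).T@(np.array(p)-np.array(s["origin"]));x=c[:2]/c[2]
    x=x*(1+s["k1"]*(x@x));K=np.array(s["K"]);return K[0,0]*x[0]+K[0,2],K[1,1]*x[1]+K[1,2]
def blobs(s,lo,hi,amin=40):
    hsv=cv2.cvtColor(s["pixels"],cv2.COLOR_BGR2HSV)
    m=cv2.inRange(hsv,np.array(lo),np.array(hi)) if lo[0]<=hi[0] else cv2.inRange(hsv,np.array(lo),np.array([179,hi[1],hi[2]]))|cv2.inRange(hsv,np.array([0,lo[1],lo[2]]),np.array(hi))
    n,l,st,c=cv2.connectedComponentsWithStats(m)
    return [(st[i].tolist(),c[i].round(1).tolist()) for i in range(1,n) if st[i][4]>=amin]
E
python3 - <<'E'
from h import *
for n in("scene","top"):
    s=robot.snapshot(n);cv2.imwrite(f"pics/{n}0.png",s["pixels"])
    print(n,np.round(s["origin"],3),np.round(s["attitude"],2).tolist(),s["k1"],s["K"][0][0])
    print("red",blobs(s,(172,120,60),(6,255,255)));print("purple",blobs(s,(125,60,40),(165,255,255)))
st=robot.state();print({k:np.round(v,3).tolist() for k,v in st.items()})
E
```

```text
pics
scene [ 0.994 -0.685  0.793] [[0.87, 0.33, -0.36], [0.48, -0.57, 0.66], [0.01, -0.75, -0.66]] 0.016180773463553816 567.8589573284573
red [([207, 195, 13, 27, 256], [213.5, 208.0]), ([436, 214, 7, 9, 48], [438.4, 217.5]), ([405, 222, 8, 10, 63], [408.1, 226.0]), ([415, 238, 7, 10, 59], [417.7, 241.9]), ([381, 247, 9, 11, 73], [384.8, 251.6]), ([153, 277, 19, 31, 369], [162.4, 292.6])]
purple [([118, 291, 56, 83, 2268], [145.4, 328.7])]
top [ 0.523 -0.042  1.071] [[-0.02, -0.99, 0.11], [-1.0, 0.02, 0.04], [-0.04, -0.11, -0.99]] -0.05187223369939734 484.5021544869093
red [([419, 0, 162, 67, 6585], [493.4, 23.4]), ([212, 165, 8, 7, 46], [215.2, 168.0]), ([255, 167, 8, 8, 48], [258.1, 170.8]), ([239, 184, 8, 7, 45], [242.0, 186.9]), ([282, 187, 8, 7, 47], [285.3, 190.0]), ([604, 193, 31, 36, 583], [619.1, 210.5]), ([485, 268, 12, 13, 99], [490.0, 273.8]), ([378, 300, 13, 13, 111], [384.0, 305.8])]
purple [([463, 280, 36, 41, 807], [479.9, 302.0])]
{'clock': 0.1, 'qpos': [1.168, 0.384, 0.044, 1.599, -0.018, 1.161, -0.05], 'dq': [0.002, -0.002, 0.001, -0.003, -0.0, 0.001, -0.002], 'joint_efforts': [0.003, -43.473, 1.029, -25.045, 0.011, 0.005, 0.0], 'position': [0.195, -0.619, 0.23], 'tool_rot': [[-0.954, -0.001, 0.3], [-0.3, 0.002, -0.954], [0.0, -1.0, -0.002]], 'ft_force': [0.46, 0.571, -0.383], 'ft_torque': [-0.023, 0.009, 0.021], 'width': 0.085}
```

View pics/scene0.png

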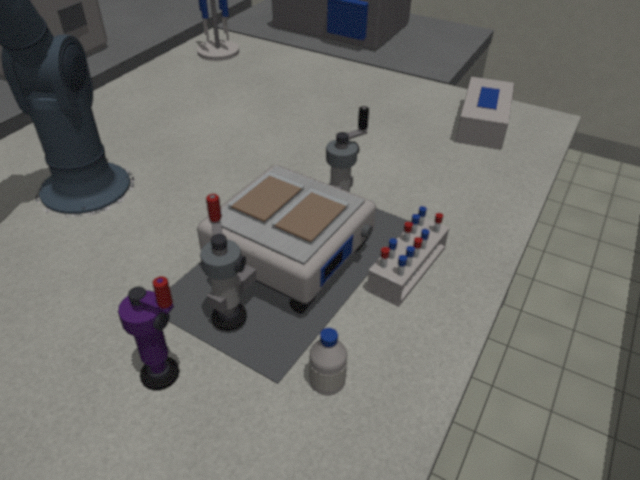

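View pics/top0.png

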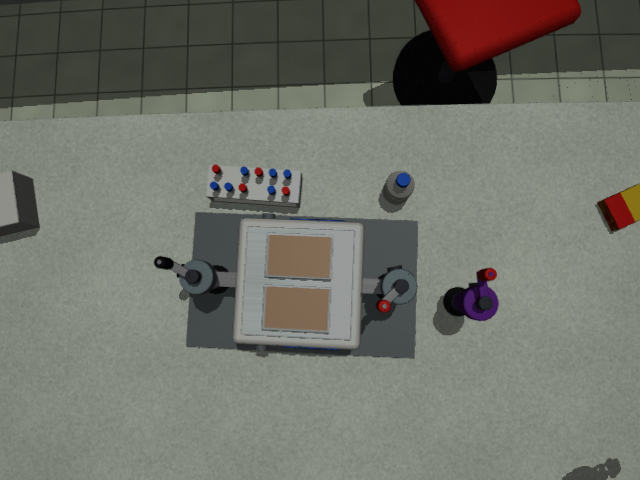

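The task jack is the white/grey one: its red knob is at scene (213,208) and top (384,306), beside the shaker on the mat. The other red knob, at scene (162,292) and top (490,274), belongs to the purple off-mat jack, so it is the decoy. The black knob is at top (163,263), the bottle at (402,184) and the rack at (255,187). Next is one enlarged crop to confirm, plus measurements.

Run:
```python
from h import *
from scipy.optimize import least_squares
t=robot.snapshot("top");s=robot.snapshot("scene")
c=np.vstack([cv2.resize(t["pixels"][240:340,340:520],None,fx=4,fy=4,interpolation=3)[:, :560],cv2.resize(s["pixels"][180:340,100:280],None,fx=3.1,fy=3.1,interpolation=3)[:190,:558].copy().__class__((0,560,3),np.uint8) if 0 else np.zeros((0,560,3),np.uint8)])
d=cv2.resize(s["pixels"][180:340,180:260],None,fx=2.5,fy=2.5,interpolation=3)
c=np.hstack([c,d[:400]]);cv2.imwrite("pics/crop1.png",c)
# red knob triangulate: top view red = top+some side; use centre
def tri(a,b):
    o1,d1=ray(t,*a);o2,d2=ray(s,*b)
    A=np.stack([d1,-d2],1);x=np.linalg.lstsq(A,o2-o1,rcond=None)[0]
    p,q=o1+x[0]*d1,o2+x[1]*d2;return (p+q)/2,np.linalg.norm(p-q)
print(tri((384,305.8),(213.5,208)))
print("knob z.2385",plane(t,384,305.8,.24),"scene mid",plane(s,213.5,208,.2245))
# dark hub top
for n,im,box in(("top",t,(385,270,425,305)),("scene",s,(205,225,235,260))):
    x0,y0,x1,y1=box;g=cv2.cvtColor(im["pixels"],cv2.COLOR_BGR2GRAY)[y0:y1,x0:x1]
    m=(g<60).astype(np.uint8);k,l,st,ce=cv2.connectedComponentsWithStats(m)
    for i in range(1,k):
        if st[i][4]>15:
            u,v=ce[i][0]+x0,ce[i][1]+y0;print(n,u,v,st[i],plane(im,u,v,.202))
# mat from top
hsv=cv2.cvtColor(t["pixels"],cv2.COLOR_BGR2HSV)
```

```text
(array([ 0.50006403, -0.13156235,  0.22297196]), np.float64(0.00042747043332302124))
knob z.2385 [ 0.5003536 -0.1298955  0.24     ] scene mid [ 0.50157284 -0.13293284  0.2245    ]
top 387.7 271.9 [ 0  0  8  7 20] [ 0.55918601 -0.14243021  0.202     ]
top 400.36683417085425 286.38693467336685 [  5   9  19  18 199] [ 0.53301553 -0.16401019  0.202     ]
top 391.7837837837838 302.81081081081084 [ 0 30 18  5 37] [ 0.50433155 -0.14782877  0.202     ]
scene 218.5330739299611 243.84824902723736 [  6   9  16  21 257] [ 0.54356919 -0.17982527  0.202     ]
```

View pics/crop1.png

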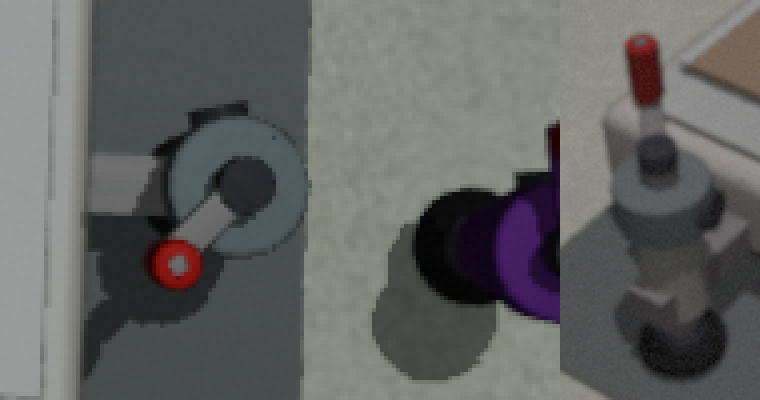

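The crop shows the red knob (crop 177,265, so top 384,306) on the grey-headed jack standing on the mat. The purple one is separate. Now moving above the knob.

Emit:
{"method": "servo_tool", "body": {
  "deltas": "-10 -30 -9 0 0 0 100; -25 -60 -20 0 1 0 100; -50 -90 -42 0 2 0 100; -77 -100 -65 0 3 0 100; -104 -100 -88 0 4 0 100; -131 -100 -111 0 5 0 100; -158 -100 -134 0 6.5 0 100; -185 -100 -157 0 8 0 100; -212 -100 -180 0 9.5 0 100; -239 -100 -203 0 11 0 100; -266 -100 -226 0 12 0 100; -293 -100 -250 0 13 0 100; -320 -100 -274 0 14 0 100; -345 -100 -295 0 15 0 100; -370 -100 -316 0 16 0 100; -395 -100 -338 0 17 0 100; -415 -100 -356 0 17.5 0 100; -430 -100 -370 0 17.5 0 100; -438 -100 -376 0 17.5 0 100; -438 -100 -376 0 17.5 0 100"
}}

```text
clock: 2.2
position: [0.5004, -0.128, 0.3308]
tool_rot: [[-1.0, -0.001, 0.003], [-0.003, 0.002, -1.0], [0.001, -1.0, -0.002]]
ft_force: [-0.0, 0.7, -0.2]
width: 0.0853
```

Run:
```python
from h import *
st=robot.state();print({k:np.round(st[k],3).tolist() for k in("clock","position","tool_rot","ft_force","qpos")})
w=robot.snapshot("wrist");cv2.imwrite("pics/w1.png",w["pixels"]);print(np.round(w["origin"],3),np.round(w["attitude"],2).tolist(),blobs(w,(172,120,60),(6,255,255)))
print(proj(w,[.5,-.132,.2245]),proj(w,[.532,-.165,.202]))
```

```text
{'clock': 2.2, 'position': [0.5, -0.128, 0.331], 'tool_rot': [[-1.0, -0.001, 0.003], [-0.003, 0.002, -1.0], [0.001, -1.0, -0.002]], 'ft_force': [-0.05, 0.653, -0.21], 'qpos': [0.554, 0.076, -0.4, 1.771, 0.029, 1.301, -1.421]}
[ 0.578 -0.129  0.473] [[0.0, -0.95, -0.31], [-1.0, -0.0, 0.0], [-0.0, 0.31, -0.95]] [([538, 158, 70, 35, 1719], [571.8, 174.0]), ([308, 222, 28, 40, 685], [322.6, 243.0])]
(np.float64(320.34739205425967), np.float64(238.5871395639336)) (np.float64(361.10079597589566), np.float64(192.66992905358245))
```

View pics/w1.png

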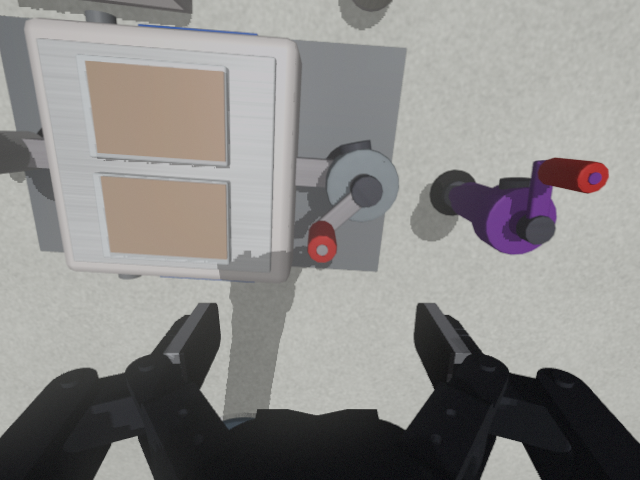

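The wrist view shows the red knob's top pin at about (322,250), the dark hub top at about (366,190) and the gear head at about (363,185). The purple jack is at right. Refining the knob and hub from this view.

Run:
```python
from h import *
w=robot.snapshot("wrist");t=robot.snapshot("top")
im=w["pixels"];hsv=cv2.cvtColor(im,cv2.COLOR_BGR2HSV)
g=cv2.cvtColor(im,cv2.COLOR_BGR2GRAY)[165:215,345:390]
k,l,st,ce=cv2.connectedComponentsWithStats((g<75).astype(np.uint8))
for i in range(1,k):
    if st[i][4]>60: u,v=ce[i]+[345,165];print("hub w",u,v,st[i],plane(w,u,v,.202))
print("hub t",plane(t,400.4,286.4,.202), "(401.5,286.3)",plane(t,401.5,286.3,.202))
g=hsv[238:262,310:335];m=((g[...,1]<110)&(g[...,2]>90)).astype(np.uint8)
k,l,st,ce=cv2.connectedComponentsWithStats(m)
for i in range(1,k):
    if 5<st[i][4]<120:u,v=ce[i]+[310,238];print("pin w",u,v,st[i],plane(w,u,v,.247))
print("knob mid w",plane(w,322.6,243,.2295),"pin t",plane(t,384,305.8,.247), plane(t,384.3,306.2,.247))
# column/gear head axis: gear head
```

```text
hub w 355.1170212765957 179.4468085106383 [ 3  9 25 18 94] [ 0.54180656 -0.16165337  0.202     ]
hub t [ 0.53299124 -0.1640681   0.202     ] (401.5,286.3) [ 0.53312942 -0.16602243  0.202     ]
pin w 332.2857142857143 252.80357142857142 [13  0 12 24 56] [ 0.49571608 -0.14209436  0.247     ]
pin w 319.14018691588785 248.78504672897196 [  4   5  12  12 107] [ 0.49875146 -0.13269537  0.247     ]
pin w 314.5 260.3 [ 0 20 10  4 10] [ 0.48998064 -0.12937716  0.247     ]
knob mid w [ 0.49734426 -0.13545356  0.2295    ] pin t [ 0.50054185 -0.12915563  0.247     ] [ 0.49986576 -0.1296367   0.247     ]
```

Emit:
{"method": "servo_tool", "body": {
  "deltas": "1 15 4 0 0 0 100; 1 30 4 0 0 0 100; 1 50 4 0 0 0 100; 1 70 4 0 0 0 100; 1 88 4 0 0 0 100; 1 102 4 0 0 0 100; 1 113 4 0 0 0 100; 1 119 4 0 0 0 100; 1 120 4 0 0 0 100; 1 120 4 0 0 0 60; 1 120 4 0 0 0 40; 1 120 4 0 0 0 30; 1 120 4 0 0 0 28; 1 120 4 0 0 0 28"
}}

```text
clock: 3.75
position: [0.4987, -0.1336, 0.2115]
tool_rot: [[-1.0, -0.0, -0.002], [0.002, 0.003, -1.0], [0.0, -1.0, -0.003]]
ft_force: [0.5, 3.2, 1.8]
width: 0.024
```

Run:
```python
from h import *
st=robot.state();print({k:np.round(st[k],3).tolist() for k in("clock","position","ft_force","ft_torque","width")})
w=robot.snapshot("wrist");p=w["pixels"][200:480,200:480];cv2.imwrite("pics/w2.png",cv2.resize(p,None,fx=2,fy=2))
```

```text
{'clock': 3.75, 'position': [0.499, -0.134, 0.211], 'ft_force': [0.505, 3.23, 1.777], 'ft_torque': [0.682, 0.006, 0.051], 'width': 0.024}
```

View pics/w2.png

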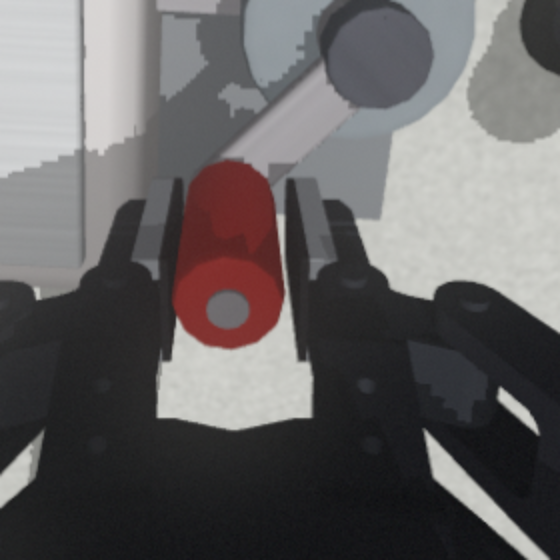

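The knob stands between the pads (crop 228,280), slightly nearer the left finger. Closing on it.

Emit:
{"method": "servo_tool", "body": {
  "deltas": "0 0 -1 0 0 0 10; 0 0 -1 0 0 0 10; 0 0 -1 0 0 0 10; 0 0 -1 0 0 0 10"
}}

```text
clock: 4.2
position: [0.4987, -0.1331, 0.2117]
tool_rot: [[-1.0, 0.0, -0.002], [0.002, 0.002, -1.0], [-0.0, -1.0, -0.002]]
ft_force: [-1.3, 0.7, 2.9]
width: 0.0204
```

```bash
cat > arc.py <<'E'
import sys,numpy as np
from workcell import robot
# python3 arc.py cx cy step n : rows for clockwise arc about (cx,cy) from present TCP, radius 50
cx,cy,step,n=map(float,sys.argv[1:5])
st=robot.state();p=np.array(st["position"]);R=np.array(st["tool_rot"])
a=np.arctan2(p[1]-cy,p[0]-cx)
print("t",st["clock"],"ang",round(np.degrees(a),1),"r",np.hypot(p[1]-cy,p[0]-cx),"pos",p.round(4),"F",np.round(st["ft_force"],2),"w",st["width"])
f=np.array(st["ft_force"]);print("Ft(ccw +)",f@[-np.sin(a),np.cos(a),0],"Fr",f@[np.cos(a),np.sin(a),0])
out=[]
for k in range(1,int(n)+1):
    b=a-step*k;q=np.array([cx+.05*np.cos(b),cy+.05*np.sin(b),.2115])
    d=R.T@(q-p)*1000;out.append("%.1f %.1f %.1f 0 0 0 10"%tuple(d))
print("; ".join(out))
E
python3 - <<'E'
from h import *
st=robot.state();p=np.array(st["position"]);print(p,np.round(st["ft_force"],2),st["width"])
th=np.radians(134.5);c=p[:2]-.05*np.array([np.cos(th),np.sin(th)]);print("c",c)
E
```

```text
[ 0.49874786 -0.13307521  0.21168582] [-1.29  0.7   2.93] 0.02044096182189828
c [ 0.53379332 -0.16873774]
```

```bash
python3 arc.py .5338 -.1687 .1 10
```

```text
t 4.2 ang 134.5 r 0.04997777435622928 pos [ 0.4987 -0.1331  0.2117] F [-1.29  0.7   2.93] w 0.02044096182189828
Ft(ccw +) 0.4298106686396674 Fr 1.3990488284435334
-3.7 0.2 -3.3 0 0 0 10; -7.7 0.2 -6.3 0 0 0 10; -12.1 0.2 -8.8 0 0 0 10; -16.6 0.2 -10.9 0 0 0 10; -21.3 0.2 -12.5 0 0 0 10; -26.2 0.2 -13.7 0 0 0 10; -31.2 0.2 -14.3 0 0 0 10; -36.2 0.2 -14.4 0 0 0 10; -41.1 0.2 -14.1 0 0 0 10; -46.1 0.2 -13.2 0 0 0 10
```

Emit:
{"method": "servo_tool", "body": {
  "deltas": "-3.7 0 -3.3 0 0 0 10; -7.7 0 -6.3 0 0 0 10; -12.1 0 -8.8 0 0 0 10; -16.6 0 -10.9 0 0 0 10; -21.3 0 -12.5 0 0 0 10; -26.2 0 -13.7 0 0 0 10; -31.2 0 -14.3 0 0 0 10; -36.2 0 -14.4 0 0 0 10; -41 0 -14 0 0 0 10; -46 0 -13.2 0 0 0 10; -46 0 -13.2 0 0 0 10"
}}

```text
clock: 5.3
position: [0.546, -0.1195, 0.2117]
tool_rot: [[-1.0, 0.002, -0.002], [0.002, 0.003, -1.0], [-0.002, -1.0, -0.003]]
ft_force: [-0.8, 2.5, 2.4]
width: 0.0203
```

```bash
python3 arc.py .5338 -.1687 .1 10
```

```text
t 5.3 ang 76.1 r 0.05066952153914228 pos [ 0.546  -0.1195  0.2117] F [-0.81  2.47  2.37] w 0.020278278918297005
Ft(ccw +) 1.3816762999330523 Fr 2.2016976801121224
-4.6 0.2 2.1 0 0 0 10; -9.2 0.2 4.0 0 0 0 10; -13.7 0.2 6.4 0 0 0 10; -17.8 0.2 9.1 0 0 0 10; -21.7 0.2 12.3 0 0 0 10; -25.2 0.2 15.9 0 0 0 10; -28.3 0.2 19.8 0 0 0 10; -31.0 0.2 24.0 0 0 0 10; -33.3 0.2 28.4 0 0 0 10; -35.2 0.2 33.0 0 0 0 10
```

Emit:
{"method": "servo_tool", "body": {
  "deltas": "-4.6 0 2.1 0 0 0 10; -9.2 0 4 0 0 0 10; -13.7 0 6.4 0 0 0 10; -17.8 0 9.1 0 0 0 10; -21.7 0 12.3 0 0 0 10; -25.2 0 15.9 0 0 0 10; -28.3 0 19.8 0 0 0 10"
}}

```text
clock: 6.0
position: [0.5751, -0.1391, 0.2117]
tool_rot: [[-1.0, 0.003, -0.001], [0.001, 0.003, -1.0], [-0.003, -1.0, -0.003]]
ft_force: [0.8, 4.2, 3.1]
width: 0.0207
```

```bash
python3 arc.py .5338 -.1687 .1 6
python3 - <<'E'
from h import *
st=robot.state();print(st["dq"])
E
```

```text
t 6.0 ang 35.6 r 0.05082042500631059 pos [ 0.5751 -0.1391  0.2117] F [0.76 4.23 3.15] w 0.02072248223041708
Ft(ccw +) 2.9978491736542106 Fr 3.0723217787964354
-2.0 0.2 4.7 0 0 0 10; -4.3 0.2 9.1 0 0 0 10; -6.1 0.2 13.8 0 0 0 10; -7.5 0.2 18.6 0 0 0 10; -8.3 0.2 23.5 0 0 0 10; -8.7 0.2 28.5 0 0 0 10
[ 0.02050156  0.06911578  0.02514772 -0.09436386  0.01950695  0.02766055
  0.04714729]
```

Emit:
{"method": "servo_tool", "body": {
  "deltas": "-2.2 0 4.5 0 0 0 10; -4.5 0 9.1 0 0 0 10; -6.4 0 13.8 0 0 0 10; -7.8 0 18.6 0 0 0 10"
}}

```text
clock: 6.4
position: [0.5834, -0.1583, 0.2118]
tool_rot: [[-1.0, 0.004, -0.001], [0.001, 0.003, -1.0], [-0.004, -1.0, -0.003]]
ft_force: [1.2, 4.1, 2.7]
width: 0.0207
```

```bash
python3 arc.py .5338 -.1687 .1 4
```

```text
t 6.4 ang 11.9 r 0.050725214137801664 pos [ 0.5834 -0.1583  0.2118] F [1.23 4.09 2.68] w 0.020694206103930055
Ft(ccw +) 3.7531602714154215 Fr 2.0474904294810594
-0.1 0.3 5.1 0 0 0 10; -0.4 0.3 10.1 0 0 0 10; -0.2 0.2 15.1 0 0 0 10; 0.5 0.2 20.0 0 0 0 10
```

Emit:
{"method": "servo_tool", "body": {
  "deltas": "-0.4 0 5 0 0 0 10; -0.7 0 10 0 0 0 10; -0.5 0 15 0 0 0 10; 0.2 0 20 0 0 0 10"
}}

```text
clock: 6.8
position: [0.5837, -0.1765, 0.2118]
tool_rot: [[-1.0, 0.005, -0.0], [0.0, 0.006, -1.0], [-0.005, -1.0, -0.006]]
ft_force: [1.2, 7.2, 2.1]
width: 0.0205
```

```bash
python3 arc.py .5338 -.1687 .1 4
```

```text
t 6.8 ang -8.9 r 0.05054628687324743 pos [ 0.5837 -0.1765  0.2118] F [1.19 7.18 2.05] w 0.02046561152072273
Ft(ccw +) 7.280934662771192 Fr 0.055233146680222944
1.6 0.2 4.8 0 0 0 10; 3.1 0.2 9.6 0 0 0 10; 5.0 0.2 14.2 0 0 0 10; 7.5 0.1 18.5 0 0 0 10
```

```bash
python3 - <<'E'
from h import *
s=robot.snapshot("scene");cv2.imwrite("pics/s3.png",cv2.resize(s["pixels"][160:350,140:320],None,fx=3.1,fy=3.1,interpolation=3))
E
python3 arc.py .5338 -.1687 .03 3
```

```text
t 6.85 ang -10.2 r 0.05055211866879789 pos [ 0.5836 -0.1777  0.2118] F [1.88 6.9  1.1 ] w 0.020796001075141048
Ft(ccw +) 7.12588635907959 Fr 0.6324065232709266
0.8 0.3 1.4 0 0 0 10; 1.2 0.3 2.8 0 0 0 10; 1.5 0.2 4.3 0 0 0 10
```

View pics/s3.png

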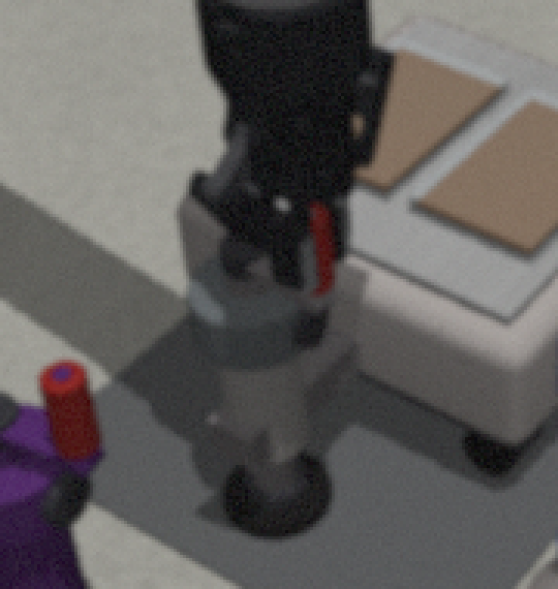

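The foot disc (crop 275,497) appears to be on the mat. One small further step will confirm the rise in load.

Emit:
{"method": "servo_tool", "body": {
  "deltas": "0.3 0 1 0 0 0 10; 0.6 0 2.2 0 0 0 10"
}}

```text
clock: 7.05
position: [0.5835, -0.1778, 0.2118]
tool_rot: [[-1.0, 0.006, 0.0], [-0.0, 0.008, -1.0], [-0.006, -1.0, -0.008]]
ft_force: [1.3, 7.9, 1.8]
width: 0.0206
```

```bash
python3 arc.py .5338 -.1687 .03 3
```

```text
t 7.05 ang -10.4 r 0.05053779835958683 pos [ 0.5835 -0.1778  0.2118] F [1.33 7.86 1.84] w 0.02063991193262079
Ft(ccw +) 7.971867261215159 Fr -0.11366779328816068
0.8 0.3 1.4 0 0 0 10; 1.2 0.3 2.8 0 0 0 10; 1.5 0.3 4.3 0 0 0 10
```

Emit:
{"method": "servo_tool", "body": {
  "deltas": "0.4 0 2 0 0 0 10; 0.8 0 4 0 0 0 10; 0.8 0 4 0 0 0 10"
}}

```text
clock: 7.35
position: [0.5831, -0.1797, 0.2118]
tool_rot: [[-1.0, 0.006, 0.002], [-0.002, 0.011, -1.0], [-0.006, -1.0, -0.011]]
ft_force: [1.0, 7.2, 1.8]
width: 0.0208
```

```bash
python3 arc.py .5338 -.1687 .03 3
```

```text
t 7.35 ang -12.5 r 0.0505342988096368 pos [ 0.5831 -0.1797  0.2118] F [1.04 7.23 1.77] w 0.020801729554466287
Ft(ccw +) 7.283054663098514 Fr -0.5493488894790548
0.9 0.3 1.3 0 0 0 10; 1.3 0.3 2.8 0 0 0 10; 1.7 0.3 4.2 0 0 0 10
```

Load rose from about 3.7 N to about 7.3–8 N at the knob, which is about 0.3 rad past touchdown. Relaxing, opening and lifting clear.

Emit:
{"method": "servo_tool", "body": {
  "deltas": "0 0 0 0 0 0 10; 0 0 0 0 0 0 10; 0 0 0 0 0 0 15; 0 0 0 0 0 0 35; 0 0 0 0 0 0 45; 0 0 0 0 0 0 50; 0 0 0 0 0 0 50; 0 0 0 0 0 0 50"
}}

```text
clock: 8.15
position: [0.5828, -0.1807, 0.2116]
tool_rot: [[-1.0, 0.006, 0.001], [-0.001, 0.01, -1.0], [-0.006, -1.0, -0.01]]
ft_force: [0.1, -0.1, -0.4]
width: 0.0427
```

Run:
```python
from h import *
st=robot.state();print({k:np.round(st[k],3).tolist() for k in("clock","position","tool_rot","ft_force","width")})
w=robot.snapshot("wrist");cv2.imwrite("pics/w4.png",w["pixels"])
```

```text
{'clock': 8.15, 'position': [0.583, -0.181, 0.212], 'tool_rot': [[-1.0, 0.006, 0.001], [-0.001, 0.01, -1.0], [-0.006, -1.0, -0.01]], 'ft_force': [0.061, -0.103, -0.379], 'width': 0.043}
```

View pics/w4.png

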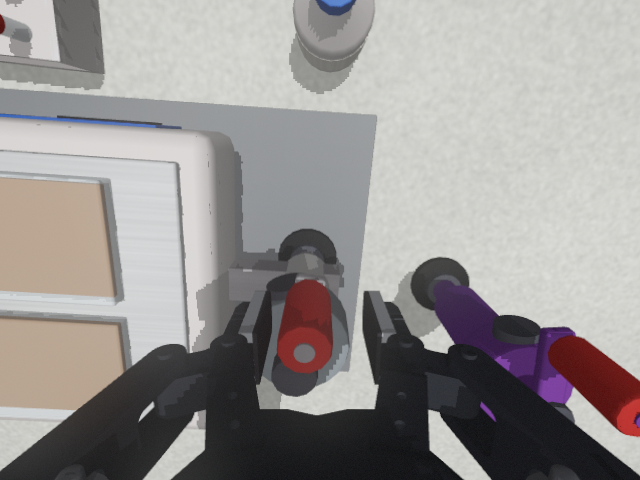

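The knob (305,330) is clear of both fingers. Lifting straight up.

Emit:
{"method": "servo_tool", "body": {
  "deltas": "0 -10 0 0 0 0 50; 0 -25 0 0 0 0 50; 0 -45 0 0 0 0 50; 0 -65 0 0 0 0 50; 0 -90 0 0 0 0 50; 20 -115 0 0 0 0 50; 45 -135 0 0 0 0 50; 70 -150 0 0 0 0 50; 85 -150 0 0 0 0 50; 90 -150 0 0 0 0 50; 90 -150 0 0 0 0 50"
}}

```text
clock: 9.3
position: [0.4919, -0.1821, 0.3623]
tool_rot: [[-1.0, 0.007, 0.001], [-0.001, 0.009, -1.0], [-0.007, -1.0, -0.009]]
ft_force: [0.8, 0.4, -0.6]
width: 0.0427
```

Run:
```python
from h import *
st=robot.state();print({k:np.round(st[k],3).tolist() for k in("clock","position","ft_force","width","dq")})
s=robot.snapshot("scene");t=robot.snapshot("top");o=cv2.imread("pics/scene0.png")
print("red s",blobs(s,(172,120,60),(6,255,255)));print("red t",blobs(t,(172,120,60),(6,255,255)));print("purple",blobs(s,(125,60,40),(165,255,255)))
f=lambda im:cv2.resize(im[100:400,110:460],None,fx=1.14,fy=1.5,interpolation=3)
cv2.imwrite("pics/end.png",np.hstack([f(o),f(s["pixels"])]))
```

```text
{'clock': 9.3, 'position': [0.492, -0.182, 0.362], 'ft_force': [0.845, 0.436, -0.626], 'width': 0.043, 'dq': [-0.008, 0.035, -0.008, -0.008, -0.001, -0.011, -0.003]}
red s [([436, 213, 7, 10, 49], [438.5, 217.3]), ([405, 222, 8, 10, 63], [408.0, 226.1]), ([232, 227, 15, 28, 297], [239.6, 241.2]), ([415, 238, 7, 10, 60], [417.7, 242.0]), ([381, 247, 9, 11, 72], [384.8, 251.8]), ([153, 276, 19, 32, 393], [162.6, 292.3])]
red t [([418, 0, 163, 68, 6828], [493.1, 23.9]), ([212, 165, 8, 7, 47], [215.3, 168.0]), ([255, 167, 8, 8, 48], [258.2, 170.9]), ([239, 184, 8, 7, 46], [242.1, 187.0]), ([282, 187, 8, 8, 49], [285.4, 190.2]), ([604, 193, 31, 36, 592], [619.0, 210.5]), ([403, 250, 13, 13, 103], [408.8, 256.0])]
purple [([118, 291, 56, 83, 2302], [145.6, 328.7])]
```

View pics/end.png

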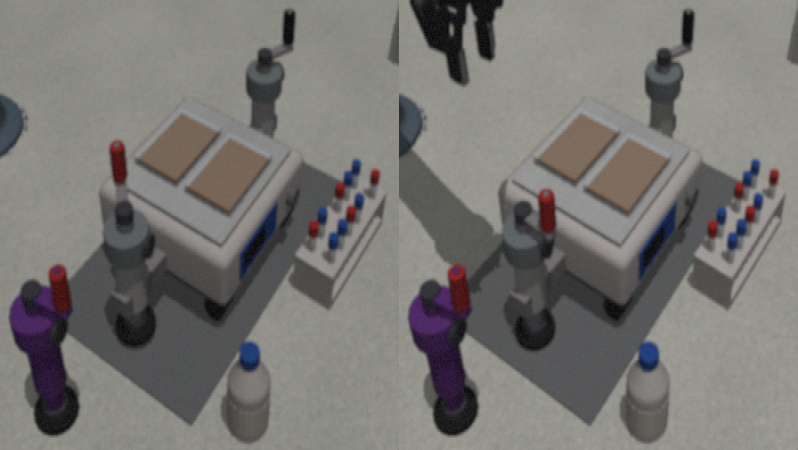

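The final view (right) shows everything else unchanged. The foot's downward shift looks small, though, so I'll measure it before handing in.

Run:
```python
from h import *
s=robot.snapshot("scene");ims=[cv2.imread("pics/scene0.png"),s["pixels"]]
ax=np.array([.533,-.166])
for z in(.004,.012,.022):
    a=np.linspace(0,6.283,73);P=np.array([proj(s,[ax[0]+.032*np.cos(k),ax[1]+.032*np.sin(k),z]) for k in a]);Q=np.array([proj(s,[ax[0]+.032*np.cos(k),ax[1]+.032*np.sin(k),z+.01]) for k in a])
    print("z",z,"expected bottom row",P[:,1].max().round(1),"cols",P[:,0].min().round(1),P[:,0].max().round(1),"top rim centre",Q.mean(0).round(1))
for im in ims:
    g=cv2.cvtColor(im,cv2.COLOR_BGR2GRAY)[295:345,200:260]
    k,l,st,c=cv2.connectedComponentsWithStats((g<48).astype(np.uint8));i=1+st[1:,4].argmax();print(st[i]+[200,295,0,0,0],c[i]+[200,295],"bottom",st[i][1]+st[i][3]+295)
c=[cv2.resize(im[285:340,195:265],None,fx=5.6,fy=5.6,interpolation=3) for im in ims];cv2.imwrite("pics/foot.png",np.hstack(c))
```

```text
z 0.004 expected bottom row 333.1 cols 211.8 247.5 top rim centre [229.4 315.8]
z 0.012 expected bottom row 330.2 cols 211.3 247.2 top rim centre [229.  312.8]
z 0.022 expected bottom row 326.5 cols 210.7 246.8 top rim centre [228.4 309.1]
[210 301  37  31 686] [228.67055394 318.57725948] bottom 332
[211 306  36  28 622] [228.92122186 320.86012862] bottom 334
```

View pics/foot.png

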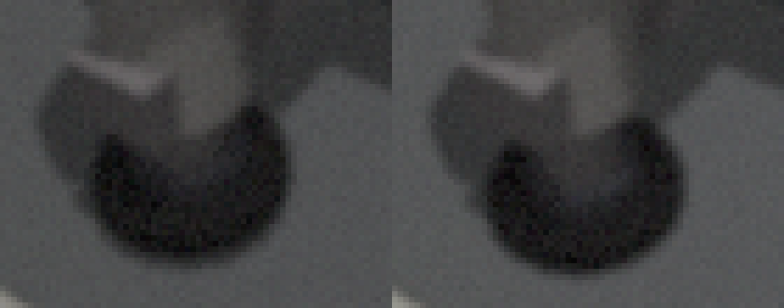

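The final foot outline (bottom row 334, columns 211–247) matches the projection of the foot resting on the mat (333, 212–247). Handing in.

```bash
python3 -c "
from h import *
t=robot.snapshot('top');p=plane(t,408.8,256,.24);print(p,np.degrees(np.arctan2(p[1]+.165,p[0]-.533)))
robot.hand_in();print(robot.state()['clock'])"
```

```text
[ 0.58399644 -0.17493119  0.24      ] -11.020013237816741
the job is handed in; nothing more can be done
the job is handed in; nothing more can be done
```

I cranked the red-knobbed jack on the white/grey column clockwise about 147° (2.57 rad), stopped when the load clearly rose, let go and lifted clear. The job was handed in at about 9.5 s of the 51 s allowed.

- **Load at the knob:** it rose from about 3.7 N while turning freely to 7.3–8 N. That puts the crank about 0.3 rad past touchdown and the foot load at about 45 N.
- **After release:** the wrist force went back to near zero. The crank stayed where I left it, at −11° in the top view against −12.5° when I stopped, which is within measuring error.
- **Foot on the mat:** the foot's final outline matches a foot resting on the mat to about 1 pixel.
- **Everything else:** the rack and the purple look-alike jack did not move in the measurements. The black-knobbed jack and the bottle look unchanged by eye.

**Disagreements:**
- The wrist and top cameras differed by about 4 mm sideways on the knob and hub. I used a value between them, and side forces on the arc stayed at about 3 N or less.
- The foot's upper rim moved about 2–5 pixels in the scene view, depending on how I measured it, against about 3.4 expected. That only roughly confirms how far it came down.

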